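# Point out the powder, the liquid and the slab for a cement mix

### The job

Show the assistant what to mix and where: with the fingertips, point from above at the plain white powder jar with the broad ribbed cap, then at the brown dropper bottle, and finally at the middle of the glass mixing slab. Each time bring the fingertips straight over the thing, one to a few centimetres above its top, and stay there for about two seconds; over the slab, stay and finish while still pointing at it. Touch and move nothing, and do not come down over any of the other jars and bottles.

Things in the scene. Friction and masses are not known exactly. Their poses are not given: they have to be found in the camera images.
- powder_jar: plain white powder jar, the broader of the white ones, 41 mm across, 66 mm high with its white ribbed screw cap. Its origin is the centre of its underside; it stands upright, loose, on the work surface (z = 0), z up.
- powder_jar_top (a point): centre of the top of the powder jar's cap, 66 mm above its underside
- dropper_bottle: brown (amber) glass dropper bottle, 34 mm across the body, 109 mm high with its dark brown rubber bulb (14 mm across) on a ribbed brown collar. Its origin is the centre of its underside; it stands upright, loose, on the work surface (z = 0), z up.
- dropper_bottle_top (a point): tip of the dropper bottle's rubber bulb, 109 mm above its underside
- glass_slab: clear glass mixing slab with greenish edges, 78 (its x) x 105 (its y) x 9.5 mm, lying loose and flat on the surface near the front edge. Its origin is the centre of its underside
- glass_slab_top (a point): centre of the slab's upper face, 9.5 mm above its underside
- gel_jar: bystander: blue-and-white gel jar with a black cap with a green top, 39 mm across, 81 mm high. Its origin is the centre of its underside; it stands upright, loose, on the work surface (z = 0), z up.
- gel_jar_top (a point): centre of the top of the gel jar's cap
- conditioner_bottle: bystander: slim plain white bottle with a narrow white ribbed cap, 27 mm across, 72 mm high. Its origin is the centre of its underside; it stands upright, loose, on the work surface (z = 0), z up.
- conditioner_bottle_top (a point): centre of the top of the slim bottle's cap
- small_jar: bystander: little jar, cream-coloured below with a white ribbed cap, 31 mm across, 32 mm high. Its origin is the centre of its underside; it stands upright, loose, on the work surface (z = 0), z up.
- small_jar_top (a point): centre of the top of the little jar's cap. The five jars and bottles stand at least 105 mm apart (centre to centre) about the slab, in places that change among them. Other things stand farther back and at the sides: a long power strip with plugs, a metal kidney dish, a screen on a stand about 150 mm high at the left, and a tall mixer at the right

How it is judged:
On the way, in this order (a step that is already met when the one before it is completed fails the run):
1. the fingertips point down at the powder jar from just above its cap and dwell for 1.5 s (grasp point within 22 mm sideways, 20 to 80 mm above the top; the fingertips are about 19 mm lower) (horizontal distance between the grasp point and powder_jar_top below 0.022 m and z of the grasp point in the frame of powder_jar_top between 0.02 and 0.08 m), for 1.5 s.
2. then likewise at the brown dropper bottle for 1.5 s (horizontal distance between the grasp point and dropper_bottle_top below 0.022 m and z of the grasp point in the frame of dropper_bottle_top between 0.02 and 0.08 m), for 1.5 s.
3. then likewise at the glass slab for 1.5 s (within 30 mm of its middle) (horizontal distance between the grasp point and glass_slab_top below 0.03 m and z of the grasp point in the frame of glass_slab_top between 0.02 and 0.08 m), for 1.5 s.
At the end, for the whole second after the job is handed in: The fingertips still point at the middle of the glass slab (grasp point within 30 mm sideways and 20 to 80 mm above it), and every jar, bottle and the slab stands where it stood, to 6 mm, upright to 0.1 rad, and at rest (all of step 3 and distance of each of powder_jar, dropper_bottle, gel_jar, conditioner_bottle, small_jar, glass_slab from where it was at the start of the episode below 0.006 m and linear speed of each of powder_jar, dropper_bottle, gel_jar, conditioner_bottle, small_jar, glass_slab below 0.02 m/s and angle between each of powder_jar, dropper_bottle, gel_jar, conditioner_bottle, small_jar, glass_slab's own z axis and vertical below 0.1 rad); the robot touches nothing.
It fails at once if the robot touches something (over 0.5 N) (contact force between any of the fingers, the arm and anything else above 0.5 N).
It fails at once if a jar, bottle or the slab is moved or lifted by more than 6 mm (distance of any of powder_jar, dropper_bottle, gel_jar, conditioner_bottle, small_jar, glass_slab from where it was at the start of the episode above 0.006 m).
It fails at once if the fingertips come down over one of the other jars or bottles (grasp point within 20 mm sideways and less than 50 mm above its top) ((horizontal distance between the grasp point and gel_jar_top below 0.02 m and z of the grasp point in the frame of gel_jar_top between -0.2 and 0.05 m) or (horizontal distance between the grasp point and conditioner_bottle_top below 0.02 m and z of the grasp point in the frame of conditioner_bottle_top between -0.2 and 0.05 m) or (horizontal distance between the grasp point and small_jar_top below 0.02 m and z of the grasp point in the frame of small_jar_top between -0.2 and 0.05 m)).
It also fails if it takes over 64 s, if anything falls off the work surface, if the arm or the gripper's body presses on something with over 40 N, if the wrist force passes 120 N, or if a joint passes its speed limit or range.

### The arm

A 6-joint arm with a two-finger parallel gripper is mounted at the origin on a cart in front of the work surface, level with it; the furniture and walls round the work are solid. World frame = base frame: x ahead of the robot, y to its left, z up, the work surface at z = 0. Lengths are in m, angles in rad, forces in N, time in s.
With the tool pointing down it reaches from about 0.425 to 0.95 m from the base axis. Payload 3.5 kg.
Tool frame: the origin (TCP) lies at the very end of the fingers, on their centre line; the grasp point (between the pads) lies ctrl.tcp_to_grasp behind it (ctrl.tcp_to_grasp is the distance from the TCP to the grasp point, in m); z points along the fingers, y is the line along which they close (so a half turn about z gives the same grasp; the last joint's range is limited). The gripper opens to 85 mm and grips with 20 to 120 N. Pads are 22 mm wide; open, the fingers measure 114 mm over their backs; the gripper's body (76 mm by 85 mm) begins 54 mm behind the grasp point. The pads swing forward as they close: fully open they stand 13 mm farther back than shut.
Start: joints at [-1.343, 0.286, 1.577, -0, 1.279, -0.15], TCP at [0.249, -0.627, 0.201] pointing down, gripper open.
Joint ranges: [-2.77, 2.77], [-0.9, 2.22], [0.21, 2.48], [-1.53, 4.67], [0.24, 2.81], [-2.84, 2.84]. Speed limits (rad/s): [2.79, 2.79, 3.14, 3.14, 3.14, 3.14].

### API

Orientations are given as a unit quaternion [x, y, z, w].
In Python, from plant import ctrl gives the robot as it stands.
- The arm moves only by the shell command python3 -m inch 'ROWS' [FORCE]. ROWS is JSON, a list of rows, each an object with "slide": the shift along the tool's x, y, z in cm, a list of three; "turn": the turn about the tool's z in rad; "grip": the finger opening in cm, from 0 to 8.54. A call has 1 to 20 rows; each row is the pose to reach, as a shift and turn from the pose commanded when the call began, along the tool's axes at that moment; what a row does not reach only later rows make up. A row lasts 1/10 s, in which the tool goes at most 50 mm and 8.59 degrees, less where a joint would pass 70% of its speed; a pose out of reach is approached as far as the arm can. A call with a gripper value outside its range is refused whole. The fingers move at their own pace and stop on an object; FORCE is the grip in N (left out, the last holds). Time passes only in rows, so rows that repeat a pose let the fingers close. It gives the time, the measured TCP pose, the force, the opening and the grip force at its end, in the units of the state.
- ctrl.get_state(): the state, without advancing time (a new reading comes with each control period).
- ctrl.read_camera(name): name is "side" or "top" or "wrist"; returns (picture, depth): 420x560x3 uint8, red, green, blue; 420x560 float32, m along the optical axis (not along the pixel's ray), 0 where there is no reading.
- ctrl.camera_info(name): a dict with "K" (3x3 intrinsics, pixels), "D" ([k1, k2, p1, p2, k3] as OpenCV has them; the pictures are not rectified), "camera_from_world" (4x4, takes a point from world to camera coordinates); the wrist camera has in their place "T_tool_cam" (4x4, takes a point from camera to tool coordinates, whose origin is the TCP and whose axes are the flange's). Camera axes: x right, y down, z forward; pixel columns grow to the right and rows downward; lengths in m; the calibration is good to about 2 mm. A picture is of the moment at which its call begins: read the wrist's pose just before it. camera_info takes no time and is no camera call.
- ctrl.sign_off(): hands the job in; it is judged then, once.
The state is a dict: "time": time; "qpos": joint angles; "dq": joint speeds; "joint_efforts": joint torques, N m; "eef_pos": TCP position; "tcp_rot": TCP orientation; "contact_force": force on the tool from outside, world axes, zero at the start; "wrist_torque": the same for the moment, N m; "opening": opening from 0.0 (shut) to 1.0 (fully open); "finger_force": force on a finger pad.
Only numpy, scipy, OpenCV 4.12 (cv2) and the standard library are available. Lean on these libraries where they do the work, as an engineer would, in place of code of your own. Each camera call takes 0.05 s, during which the arm holds its last target. There are 200 camera calls.

## Working session

There is one attempt and no reset: what is moved stays moved. The work goes in short steps, Python scripts to look and compute and a shell command to move; the robot and the scene stay as the last step left them, time stands still between calls to the robot, and variables do not carry over. Pictures are saved under pics/ and viewed, at most 10 in all, crops included, and the job is handed in when it is done.

```bash
mkdir -p pics; python3 - <<'E'
from plant import ctrl
import cv2,numpy as np
s=ctrl.get_state();print(s['time'],s['eef_pos'],s['tcp_rot'],s['opening'],ctrl.tcp_to_grasp)
for n in('top','side'):
    p,d=ctrl.read_camera(n);cv2.imwrite(f'pics/{n}.png',p[:,:,::-1]);np.savez(f'{n}.npz',p=p,d=d)
    i=ctrl.camera_info(n);print(n,i)
E
```

```text
0.0 [ 0.2488359  -0.62667698  0.19973035] [ 9.82214578e-01  1.87758102e-01 -5.01022390e-05 -1.18954654e-03] 1.001782003025901 0.0187
top {'K': array([[383.60174218,   0.        , 282.44082794],
       [  0.        , 383.60174218, 207.18452266],
       [  0.        ,   0.        ,   1.        ]]), 'D': array([-0.04310225,  0.        ,  0.        ,  0.        ,  0.        ]), 'camera_from_world': array([[ 0.0114253 , -0.99973826,  0.01982094, -0.010318  ],
       [-0.9945119 , -0.01342271, -0.10375887,  0.51703193],
       [ 0.10399777, -0.01852668, -0.99440496,  0.95820542],
       [ 0.        ,  0.        ,  0.        ,  1.        ]])}
side {'K': array([[506.57858138,   0.        , 270.65411337],
       [  0.        , 506.57858138, 205.48012275],
       [  0.        ,   0.        ,   1.        ]]), 'D': array([0.0449559, 0.       , 0.       , 0.       , 0.       ]), 'camera_from_world': array([[-0.89728436, -0.44096697, -0.02071004,  0.44981511],
       [-0.28244194,  0.60950587, -0.74076254,  0.20773439],
       [ 0.3392747 , -0.65882526, -0.67144765,  0.93799669],
       [ 0.        ,  0.        ,  0.        ,  1.        ]])}
```

View pics/top.png

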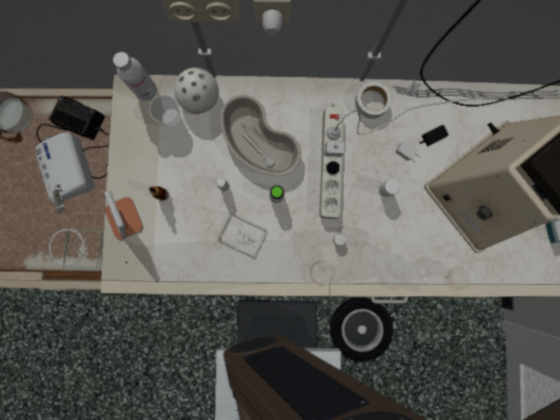

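View pics/side.png

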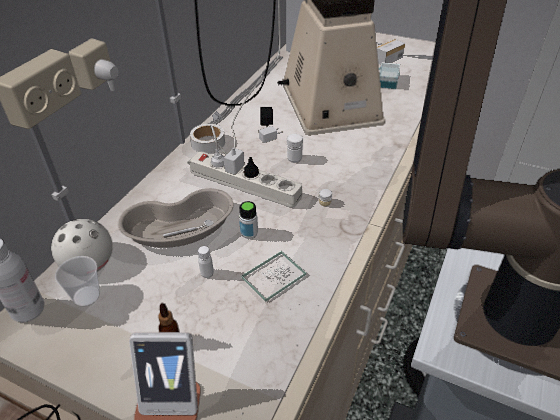

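The top view shows the powder jar at (390,187), the dropper at (158,192) and the slab at (243,236). The bystanders are the gel jar at (277,192), the slim bottle at (222,184) and the small jar at (340,240). The screen stands at (120,215). The side view agrees, with the powder jar at (295,148), the dropper at (166,320) and the slab at (276,276).

```bash
cat > h.py <<'E'
import numpy as np,cv2
from plant import ctrl
def ray(info,uv,z,T=None):
    T=np.linalg.inv(info['camera_from_world']) if T is None else T
    u=cv2.undistortPoints(np.array(uv,float).reshape(-1,1,2),info['K'],info['D'])[:,0]
    r=np.c_[u,np.ones(len(u))]@T[:3,:3].T; o=T[:3,3]
    return o+r*((z-o[2])/r[:,2])[:,None]
def cloud(n):
    f=np.load(n+'.npz');d=f['d'];i=ctrl.camera_info(n);T=np.linalg.inv(i['camera_from_world'])
    v,u=np.mgrid[:420,:560];q=cv2.undistortPoints(np.stack([u,v],-1).reshape(-1,1,2).astype(float),i['K'],i['D'])[:,0]
    P=np.c_[q,np.ones(len(q))]*d.reshape(-1,1)
    return (P@T[:3,:3].T+T[:3,3]).reshape(420,560,3),d
E
python3 - <<'E'
from h import *
T=dict(powder=((390,187),(295,140),.066),dropper=((158,192),(163,308),.109),gel=((277,192),(248,207),.081),slim=((222,184),(204,253),.072),small=((340,240),(325,193),.032),slab=((243,236),(276,276),.0095))
C={n:cloud(n) for n in('top','side')}
for k,(a,b,h) in T.items():
    print(k,'rays',*[ray(ctrl.camera_info(n),[p],h)[0,:2].round(3) for n,p in(('top',a),('side',b))])
    for n,p in(('top',a),('side',b)):
        P,d=C[n];w=P[p[1]-16:p[1]+16,p[0]-16:p[0]+16].reshape(-1,3)
        m=w[(abs(w[:,2]-h)<.007)]
        print('  ',n,len(m),m.mean(0).round(3) if len(m) else '',(np.ptp(m,axis=0)).round(3) if len(m) else '')
        m=w[w[:,2]>.015];print('     above15',len(m),m.mean(0).round(3) if len(m) else '',np.ptp(m,axis=0).round(3) if len(m) else '')
# slab via greenish edge / tall things
P,d=C['top'];m=(P[...,2]>.12)&(P[...,2]<.5)&(d>0)
n,l,s,c=cv2.connectedComponentsWithStats(m.astype(np.uint8))
for j in range(1,n):
    if s[j,4]>20:q=P[l==j];print('tall',c[j].round(),q.min(0).round(2),q.max(0).round(2))
p=np.load('top.npz')['p'];t=np.load('side.npz')['p']
a=cv2.resize(p[150:270,90:290],(800,480),interpolation=cv2.INTER_CUBIC)[:,:,::-1]
b=cv2.resize(p[150:270,290:440],(600,480),interpolation=cv2.INTER_CUBIC)[:,:,::-1]
cv2.imwrite('pics/a.png',a)
E
```

```text
powder rays [ 0.567 -0.272] [ 0.563 -0.267]
   top 192 [ 0.57  -0.277  0.064] [0.038 0.038 0.011]
     above15 274 [ 0.563 -0.265  0.084] [0.174 0.31  0.992]
   side 139 [ 0.568 -0.274  0.064] [0.039 0.039 0.008]
     above15 394 [ 0.566 -0.281  0.051] [0.503 1.101 0.778]
dropper rays [0.541 0.292] [0.54  0.319]
   top 17 [0.548 0.31  0.107] [0.009 0.009 0.009]
     above15 208 [0.542 0.297 0.088] [0.15  0.309 0.992]
   side 31 [0.546 0.313 0.106] [0.009 0.009 0.007]
     above15 256 [0.536 0.321 0.094] [0.415 0.393 0.749]
gel rays [0.548 0.011] [0.545 0.015]
   top 157 [0.549 0.012 0.08 ] [0.033 0.032 0.012]
     above15 224 [0.544 0.012 0.079] [0.152 0.038 0.99 ]
   side 171 [0.547 0.015 0.08 ] [0.035 0.035 0.01 ]
     above15 387 [0.542 0.024 0.077] [0.468 0.796 0.778]
slim rays [0.568 0.146] [0.565 0.159]
   top 65 [0.573 0.15  0.071] [0.02  0.021 0.009]
     above15 129 [0.56  0.14  0.116] [0.171 0.147 0.99 ]
   side 93 [0.57  0.152 0.07 ] [0.022 0.024 0.008]
     above15 314 [0.558 0.17  0.077] [0.504 0.604 0.777]
small rays [ 0.435 -0.151] [ 0.434 -0.148]
   top 111 [ 0.436 -0.151  0.03 ] [0.028 0.029 0.01 ]
     above15 120 [ 0.435 -0.147  0.046] [0.036 0.179 0.99 ]
   side 106 [ 0.435 -0.148  0.03 ] [0.029 0.032 0.011]
     above15 152 [ 0.422 -0.113  0.057] [0.306 0.857 0.777]
slab rays [0.443 0.097] [0.438 0.104]
   top 118 [0.445 0.093 0.008] [0.08  0.082 0.011]
     above15 6 [0.415 0.014 1.007] [0. 0. 0.]
   side 183 [0.443 0.097 0.007] [0.08  0.093 0.01 ]
     above15 6 [0.144 0.69  0.793] [0. 0. 0.]
tall [286.  29.] [ 0.81 -0.7   0.12] [0.89 0.7  0.39]
tall [346. 116.] [ 0.71 -0.17  0.12] [ 0.74 -0.14  0.13]
tall [517. 179.] [ 0.44 -0.6   0.12] [ 0.73 -0.41  0.34]
tall [114. 211.] [0.45 0.36 0.12] [0.54 0.4  0.15]
tall [269. 369.] [ 0.09 -0.08  0.18] [0.26 0.11 0.5 ]
```

View pics/a.png

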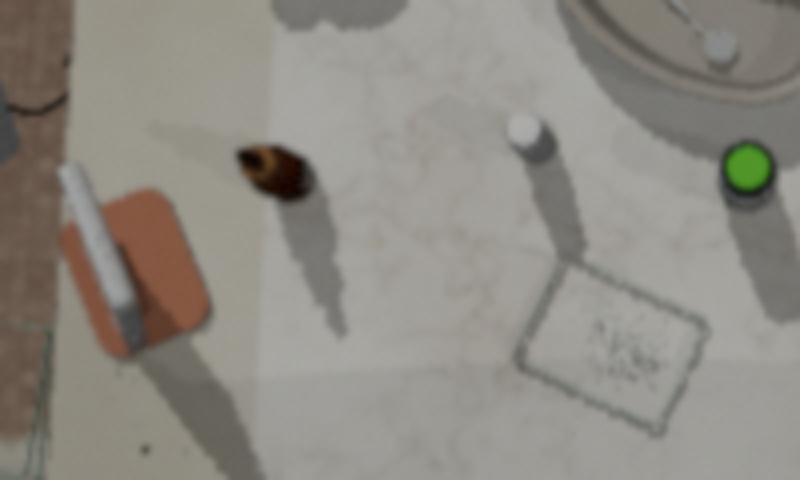

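The crop confirms the slab centre at about px (243.5,236.5), with corners at (573,262), (706,325), (660,435) and (518,360) in crop pixels. Before moving, I'll check the clearance around the mixer and the screen.

```bash
python3 - <<'E'
from h import *
P=np.concatenate([cloud(n)[0][cloud(n)[1]>0] for n in('top','side')])
for nm,c in(('powder',(.569,-.275)),('dropper',(.547,.312))):
  for lo in(.02,.12,.15,.2,.25,.3):
    m=(P[:,2]>lo)&(P[:,2]<lo+.05)&(P[:,0]>.35)
    q=P[m];dd=np.hypot(*(q[:,:2]-c).T);dd=np.where(dd<.04,9,dd)
    j=np.argsort(dd)[5] if len(dd)>5 else None
    if j is not None:print(nm,lo,dd[j].round(3),q[j].round(3))
m=(P[:,2]>.02)&(P[:,0]>.3)&(P[:,1]<-.3);q=P[m];print('mixer nearest base',sorted(np.hypot(q[:,0],q[:,1]))[30])
print(ctrl.camera_info('wrist')['T_tool_cam'].round(3))
s=ctrl.get_state();from scipy.spatial.transform import Rotation as R
r=R.from_quat(s['tcp_rot']);p0=s['eef_pos']
for g in((.40,-.22,.2),(.569,-.275,.2),(.547,.312,.2),(.443,.097,.2)):
    print(g,(r.inv().apply(np.array(g)-p0)*100).round(1))
E
```

```text
powder 0.02 0.102 [ 0.655 -0.329  0.029]
powder 0.12 0.137 [ 0.564 -0.412  0.135]
powder 0.15 0.145 [ 0.58  -0.42   0.151]
powder 0.2 0.157 [ 0.569 -0.432  0.21 ]
powder 0.25 0.17 [ 0.576 -0.445  0.253]
powder 0.3 0.181 [ 0.572 -0.456  0.303]
dropper 0.02 0.116 [0.502 0.419 0.07 ]
dropper 0.12 0.078 [0.505 0.378 0.142]
dropper 0.15 0.273 [0.815 0.364 0.161]
dropper 0.2 0.333 [0.879 0.291 0.224]
dropper 0.25 0.334 [0.881 0.321 0.26 ]
dropper 0.3 0.306 [0.834 0.204 0.338]
mixer nearest base 0.6573109858844222
[[-0.    -0.96  -0.28   0.071]
 [ 1.    -0.    -0.    -0.   ]
 [ 0.    -0.28   0.96  -0.174]
 [ 0.     0.     0.     1.   ]]
(0.4, -0.22, 0.2) [ 29.  -32.2   0.1]
(0.569, -0.275, 0.2) [ 42.7 -20.9   0. ]
(0.547, 0.312, 0.2) [ 62.3 -76.3   0.2]
(0.443, 0.097, 0.2) [ 44.7 -60.1   0.1]
```

```bash
python3 -m inch '[{"slide":[1,-1.1,0],"turn":0,"grip":0},{"slide":[2.5,-2.8,0],"turn":0,"grip":0},{"slide":[4,-4.4,0],"turn":0,"grip":0},{"slide":[6,-6.7,0],"turn":0,"grip":0},{"slide":[8,-8.9,0],"turn":0,"grip":0},{"slide":[10,-11.1,0],"turn":0,"grip":0},{"slide":[12,-13.3,0],"turn":0,"grip":0},{"slide":[14,-15.5,0],"turn":0,"grip":0},{"slide":[16,-17.8,0],"turn":0,"grip":0},{"slide":[18,-20,0],"turn":0,"grip":0},{"slide":[20,-22.2,0],"turn":0,"grip":0},{"slide":[22,-24.4,0],"turn":0,"grip":0},{"slide":[24,-26.6,0],"turn":0,"grip":0},{"slide":[26,-28.9,0],"turn":0,"grip":0},{"slide":[27.5,-30.5,0],"turn":0,"grip":0},{"slide":[28.5,-31.6,0],"turn":0,"grip":0},{"slide":[29,-32.2,0],"turn":0,"grip":0},{"slide":[29,-32.2,0],"turn":0,"grip":0}]'
```

```text
time: 1.9
eef_pos: [0.3997, -0.2199, 0.2009]
tcp_rot: [0.982, 0.189, -0.0, -0.0]
contact_force: [0.7, -0.9, -0.3]
opening: -0.0
finger_force: 0.0
```

```bash
python3 -m inch '[{"slide":[0.7,0.6,0],"turn":0,"grip":0},{"slide":[2,1.6,0],"turn":0,"grip":0},{"slide":[4,3.3,0],"turn":0,"grip":0},{"slide":[6,4.9,0],"turn":0,"grip":0},{"slide":[8,6.6,0],"turn":0,"grip":0},{"slide":[10,8.2,0],"turn":0,"grip":0},{"slide":[12,9.9,0],"turn":0,"grip":0},{"slide":[13,10.7,0],"turn":0,"grip":0},{"slide":[13.7,11.3,0],"turn":0,"grip":0},{"slide":[13.7,11.3,0],"turn":0,"grip":0},{"slide":[13.7,11.3,0],"turn":0,"grip":0}]' && python3 - <<'E'
from h import *
s=ctrl.get_state();p,d=ctrl.read_camera('wrist');i=ctrl.camera_info('wrist')
from scipy.spatial.transform import Rotation as R
T=np.eye(4);T[:3,:3]=R.from_quat(s['tcp_rot']).as_matrix();T[:3,3]=s['eef_pos'];W=T@i['T_tool_cam']
u,v=np.meshgrid(np.arange(560),np.arange(420));q=cv2.undistortPoints(np.stack([u,v],-1).reshape(-1,1,2).astype(float),i['K'],i['D'])[:,0]
P=(np.c_[q,np.ones(len(q))]*d.reshape(-1,1))@W[:3,:3].T+W[:3,3]
m=(abs(P[:,2]-.065)<.008)&(np.hypot(P[:,0]-.569,P[:,1]+.275)<.04)&(d.ravel()>0);print(m.sum(),P[m].min(0),P[m].max(0),P[m].mean(0))
cv2.imwrite('pics/w1.png',p[:,:,::-1])
E
```

```text
time: 3.0
eef_pos: [0.5684, -0.2759, 0.2007]
tcp_rot: [0.982, 0.188, -0.0, -0.0]
contact_force: [-0.6, -0.6, 0.5]
opening: 0.001
finger_force: 0.0
1487 [ 0.5509859  -0.29858498  0.05711786] [ 0.59087961 -0.25886932  0.06842683] [ 0.57161055 -0.2785547   0.06605978]
```

View pics/w1.png

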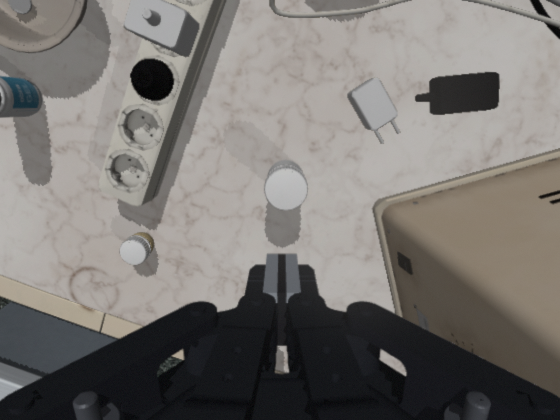

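The wrist view shows the white cap at (285,185), and depth puts it at (0.571,-0.278,0.066). That matches the fixed cameras to 3 mm, so I'll lower.

```bash
python3 -m inch '[{"slide":[0.1,0.2,0.7],"turn":0,"grip":0},{"slide":[0.1,0.2,2],"turn":0,"grip":0},{"slide":[0.1,0.2,4],"turn":0,"grip":0},{"slide":[0.1,0.2,6],"turn":0,"grip":0},{"slide":[0.1,0.2,8],"turn":0,"grip":0},{"slide":[0.1,0.2,9.5],"turn":0,"grip":0},{"slide":[0.1,0.2,10.2],"turn":0,"grip":0},{"slide":[0.1,0.2,10.2],"turn":0,"grip":0}]' && python3 -m inch '[{"slide":[0,0,0],"turn":0,"grip":0},{"slide":[0,0,0],"turn":0,"grip":0},{"slide":[0,0,0],"turn":0,"grip":0},{"slide":[0,0,0],"turn":0,"grip":0},{"slide":[0,0,0],"turn":0,"grip":0},{"slide":[0,0,0],"turn":0,"grip":0},{"slide":[0,0,0],"turn":0,"grip":0},{"slide":[0,0,0],"turn":0,"grip":0},{"slide":[0,0,0],"turn":0,"grip":0},{"slide":[0,0,0],"turn":0,"grip":0},{"slide":[0,0,0],"turn":0,"grip":0},{"slide":[0,0,0],"turn":0,"grip":0},{"slide":[0,0,0],"turn":0,"grip":0},{"slide":[0,0,0],"turn":0,"grip":0},{"slide":[0,0,0],"turn":0,"grip":0},{"slide":[0,0,0],"turn":0,"grip":0},{"slide":[0,0,0],"turn":0,"grip":0},{"slide":[0,0,0],"turn":0,"grip":0},{"slide":[0,0,0],"turn":0,"grip":0},{"slide":[0,0,0],"turn":0,"grip":0}]' && python3 -m inch '[{"slide":[0,0,-0.7],"turn":0,"grip":0},{"slide":[0,0,-2],"turn":0,"grip":0},{"slide":[0,0,-4],"turn":0,"grip":0},{"slide":[0,0,-6],"turn":0,"grip":0},{"slide":[0,0,-8],"turn":0,"grip":0},{"slide":[0,0,-10],"turn":0,"grip":0},{"slide":[0,0,-11.5],"turn":0,"grip":0},{"slide":[0,0,-12],"turn":0,"grip":0},{"slide":[0,0,-12],"turn":0,"grip":0}]'
```

```text
time: 3.85
eef_pos: [0.5696, -0.2765, 0.0975]
tcp_rot: [0.982, 0.188, -0.001, -0.001]
contact_force: [-1.1, 0.5, 0.9]
opening: -0.003
finger_force: 0.0
time: 5.85
eef_pos: [0.5705, -0.2771, 0.0991]
tcp_rot: [0.982, 0.188, 0.0, -0.0]
contact_force: [-1.1, 0.7, -0.0]
opening: -0.004
finger_force: 0.0
time: 6.75
eef_pos: [0.5709, -0.2774, 0.2205]
tcp_rot: [0.982, 0.188, 0.001, 0.001]
contact_force: [0.2, 0.1, 0.1]
opening: 0.002
finger_force: 0.0
```

```bash
python3 -m inch '[{"slide":[0.3,-0.8,0],"turn":0,"grip":0},{"slide":[0.9,-2.5,0],"turn":0,"grip":0},{"slide":[1.9,-5.3,0],"turn":0,"grip":0},{"slide":[3.1,-8.8,0],"turn":0,"grip":0},{"slide":[4.3,-12.3,0],"turn":0,"grip":0},{"slide":[5.6,-15.9,0],"turn":0,"grip":0},{"slide":[6.8,-19.4,0],"turn":0,"grip":0},{"slide":[8.1,-23,0],"turn":0,"grip":0},{"slide":[9.3,-26.5,0],"turn":0,"grip":0},{"slide":[10.5,-30,0],"turn":0,"grip":0},{"slide":[11.8,-33.6,0],"turn":0,"grip":0},{"slide":[13,-37.1,0],"turn":0,"grip":0},{"slide":[14.3,-40.7,0],"turn":0,"grip":0},{"slide":[15.5,-44.2,0],"turn":0,"grip":0},{"slide":[16.7,-47.7,0],"turn":0,"grip":0},{"slide":[17.8,-50.8,0],"turn":0,"grip":0},{"slide":[18.6,-53.2,0],"turn":0,"grip":0},{"slide":[19.2,-54.9,0],"turn":0,"grip":0},{"slide":[19.5,-55.6,0],"turn":0,"grip":0},{"slide":[19.5,-55.6,0],"turn":0,"grip":0}]' && python3 - <<'E'
from h import *
s=ctrl.get_state();print(s['eef_pos']);p,d=ctrl.read_camera('wrist');i=ctrl.camera_info('wrist')
from scipy.spatial.transform import Rotation as R
T=np.eye(4);T[:3,:3]=R.from_quat(s['tcp_rot']).as_matrix();T[:3,3]=s['eef_pos'];W=T@i['T_tool_cam']
u,v=np.meshgrid(np.arange(560),np.arange(420));q=cv2.undistortPoints(np.stack([u,v],-1).reshape(-1,1,2).astype(float),i['K'],i['D'])[:,0]
P=(np.c_[q,np.ones(len(q))]*d.reshape(-1,1))@W[:3,:3].T+W[:3,3]
m=(abs(P[:,2]-.104)<.008)&(np.hypot(P[:,0]-.547,P[:,1]-.312)<.03)&(d.ravel()>0);print(m.sum(),P[m].min(0),P[m].max(0),P[m].mean(0))
m=(P[:,2]>.11)&(P[:,2]<.19)&(d.ravel()>0)&(P[:,1]>.33);print('screen',P[m].min(0),P[m].max(0))
cv2.imwrite('pics/w2.png',p[:,:,::-1])
E
```

```text
time: 8.75
eef_pos: [0.546, 0.3123, 0.2186]
tcp_rot: [0.982, 0.188, -0.001, 0.0]
contact_force: [0.1, -0.6, 1.0]
opening: -0.001
finger_force: 0.0
[0.5460021  0.31228352 0.21856601]
168 [0.54339653 0.30577327 0.09600211] [0.55510468 0.31741063 0.110766  ] [0.55012548 0.31202472 0.10470647]
screen [0.45406773 0.35674738 0.11092208] [0.53813621 0.41428177 0.14925264]
```

View pics/w2.png

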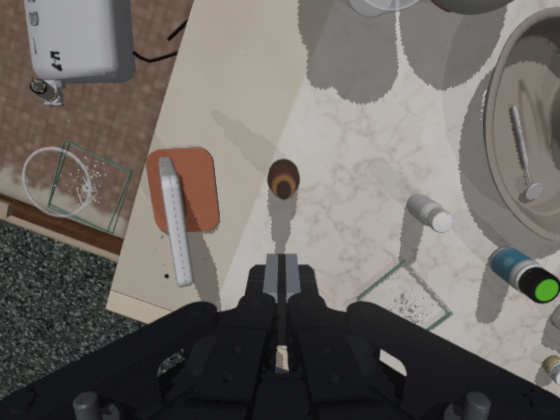

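The wrist view shows the brown bulb at (285,188). Measured there, its tip is at about (0.549,0.312,0.11), and the screen tops out at z 0.149, at least 50 mm to the side. I'll lower to TCP z of about 0.15, which puts the grasp point 60 mm above the bulb and clear of the screen.

```bash
python3 -m inch '[{"slide":[0.2,0.1,0.7],"turn":0,"grip":0},{"slide":[0.2,0.1,2],"turn":0,"grip":0},{"slide":[0.2,0.1,4],"turn":0,"grip":0},{"slide":[0.2,0.1,5.8],"turn":0,"grip":0},{"slide":[0.2,0.1,6.8],"turn":0,"grip":0},{"slide":[0.2,0.1,7],"turn":0,"grip":0},{"slide":[0.2,0.1,7],"turn":0,"grip":0}]' && python3 -m inch '[{"slide":[0,0,0],"turn":0,"grip":0},{"slide":[0,0,0],"turn":0,"grip":0},{"slide":[0,0,0],"turn":0,"grip":0},{"slide":[0,0,0],"turn":0,"grip":0},{"slide":[0,0,0],"turn":0,"grip":0},{"slide":[0,0,0],"turn":0,"grip":0},{"slide":[0,0,0],"turn":0,"grip":0},{"slide":[0,0,0],"turn":0,"grip":0},{"slide":[0,0,0],"turn":0,"grip":0},{"slide":[0,0,0],"turn":0,"grip":0},{"slide":[0,0,0],"turn":0,"grip":0},{"slide":[0,0,0],"turn":0,"grip":0},{"slide":[0,0,0],"turn":0,"grip":0},{"slide":[0,0,0],"turn":0,"grip":0},{"slide":[0,0,0],"turn":0,"grip":0},{"slide":[0,0,0],"turn":0,"grip":0},{"slide":[0,0,0],"turn":0,"grip":0},{"slide":[0,0,0],"turn":0,"grip":0},{"slide":[0,0,0],"turn":0,"grip":0},{"slide":[0,0,0],"turn":0,"grip":0}]' && python3 -m inch '[{"slide":[0,0,-0.7],"turn":0,"grip":0},{"slide":[0,0,-2],"turn":0,"grip":0},{"slide":[0,0,-4],"turn":0,"grip":0},{"slide":[0,0,-6],"turn":0,"grip":0},{"slide":[0,0,-6.8],"turn":0,"grip":0},{"slide":[0,0,-7],"turn":0,"grip":0},{"slide":[0,0,-7],"turn":0,"grip":0}]'
```

```text
time: 9.5
eef_pos: [0.5489, 0.311, 0.1488]
tcp_rot: [0.982, 0.187, -0.0, 0.0]
contact_force: [-0.2, -0.7, -0.4]
opening: -0.002
finger_force: 0.0
time: 11.5
eef_pos: [0.5488, 0.3114, 0.1491]
tcp_rot: [0.982, 0.188, -0.0, 0.0]
contact_force: [0.3, 0.2, -0.2]
opening: 0.004
finger_force: 0.0
time: 12.2
eef_pos: [0.5488, 0.3114, 0.2192]
tcp_rot: [0.982, 0.188, 0.0, -0.0]
contact_force: [0.1, 0.3, -0.6]
opening: -0.002
finger_force: 0.0
```

```bash
python3 -m inch '[{"slide":[-0.7,0.6,0],"turn":0,"grip":0},{"slide":[-2,1.8,0],"turn":0,"grip":0},{"slide":[-4,3.6,0],"turn":0,"grip":0},{"slide":[-6,5.5,0],"turn":0,"grip":0},{"slide":[-8,7.3,0],"turn":0,"grip":0},{"slide":[-10,9.1,0],"turn":0,"grip":0},{"slide":[-12,10.9,0],"turn":0,"grip":0},{"slide":[-14,12.7,0],"turn":0,"grip":0},{"slide":[-16,14.5,0],"turn":0,"grip":0},{"slide":[-17.2,15.6,0],"turn":0,"grip":0},{"slide":[-17.7,16.1,0],"turn":0,"grip":0},{"slide":[-17.7,16.1,0],"turn":0,"grip":0}]' && python3 -m inch '[{"slide":[0,0,0.7],"turn":0,"grip":0},{"slide":[0,0,2],"turn":0,"grip":0},{"slide":[0,0,4],"turn":0,"grip":0},{"slide":[0,0,6],"turn":0,"grip":0},{"slide":[0,0,8],"turn":0,"grip":0},{"slide":[0,0,10],"turn":0,"grip":0},{"slide":[0,0,12],"turn":0,"grip":0},{"slide":[0,0,14],"turn":0,"grip":0},{"slide":[0,0,16],"turn":0,"grip":0},{"slide":[0,0,17],"turn":0,"grip":0},{"slide":[0,0,17.3],"turn":0,"grip":0},{"slide":[0,0,17.3],"turn":0,"grip":0}]' && python3 -m inch '[{"slide":[0,0,0],"turn":0,"grip":0},{"slide":[0,0,0],"turn":0,"grip":0},{"slide":[0,0,0],"turn":0,"grip":0},{"slide":[0,0,0],"turn":0,"grip":0},{"slide":[0,0,0],"turn":0,"grip":0},{"slide":[0,0,0],"turn":0,"grip":0},{"slide":[0,0,0],"turn":0,"grip":0},{"slide":[0,0,0],"turn":0,"grip":0},{"slide":[0,0,0],"turn":0,"grip":0},{"slide":[0,0,0],"turn":0,"grip":0},{"slide":[0,0,0],"turn":0,"grip":0},{"slide":[0,0,0],"turn":0,"grip":0},{"slide":[0,0,0],"turn":0,"grip":0},{"slide":[0,0,0],"turn":0,"grip":0},{"slide":[0,0,0],"turn":0,"grip":0},{"slide":[0,0,0],"turn":0,"grip":0},{"slide":[0,0,0],"turn":0,"grip":0},{"slide":[0,0,0],"turn":0,"grip":0},{"slide":[0,0,0],"turn":0,"grip":0},{"slide":[0,0,0],"turn":0,"grip":0}]'; python3 - <<'E'
from h import *
p,d=ctrl.read_camera('side');cv2.imwrite('pics/s2.png',p[:,:,::-1])
E
```

```text
time: 13.4
eef_pos: [0.443, 0.0959, 0.2184]
tcp_rot: [0.982, 0.187, -0.001, -0.0]
contact_force: [1.2, 0.8, 0.7]
opening: 0.004
finger_force: 0.0
time: 14.6
eef_pos: [0.4435, 0.0968, 0.0457]
tcp_rot: [0.982, 0.188, -0.0, -0.0]
contact_force: [0.2, -0.4, -0.2]
opening: -0.001
finger_force: 0.0
time: 16.6
eef_pos: [0.4437, 0.0965, 0.0461]
tcp_rot: [0.982, 0.188, -0.0, -0.0]
contact_force: [0.7, -1.3, 0.4]
opening: 0.001
finger_force: 0.0
```

View pics/s2.png

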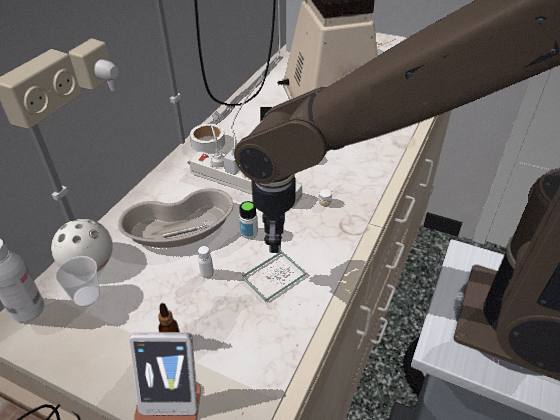

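The side view shows the fingertips above the slab at about (273,250), slab centre (276,276), with every jar in place. The tip projects to (275,260), so I'll check this from a closer crop.

```bash
python3 - <<'E'
from h import *
p=cv2.imread('pics/s2.png');i=ctrl.camera_info('side');M=i['camera_from_world']
q=cv2.projectPoints(np.array([[.4437,.0965,.0461],[.4437,.0965,.0648],[.444,.097,.0095]]),cv2.Rodrigues(M[:3,:3])[0],M[:3,3],i['K'],i['D'])[0][:,0];print(q)
c=cv2.resize(p[200:310,210:340],None,fx=5,fy=5,interpolation=cv2.INTER_CUBIC)
c=np.clip(c.astype(float)*1.5,0,255).astype(np.uint8)
for a in q:cv2.drawMarker(c,tuple(int(t) for t in (a-[210,200])*5+2),(0,0,255),0,10)
cv2.imwrite('pics/c.png',c)
E
```

```text
[[274.82613102 260.08205274]
 [274.67903739 253.62133683]
 [274.86102838 272.39749826]]
```

View pics/c.png

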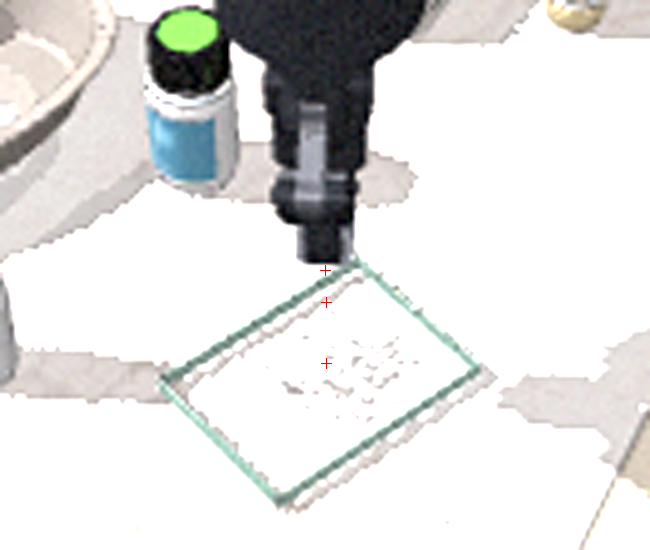

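```bash
python3 - <<'E'
from h import *
for n in('side','top'):
    p,d=ctrl.read_camera(n);np.savez(n+'2.npz',p=p,d=d)
i=ctrl.camera_info('side');T=np.linalg.inv(i['camera_from_world'])
f=np.load('side2.npz');d=f['d']
for v in(236,240,244,246,248,250,251,252,253,254,256):
    o=[]
    for u in(270,273,276,279):
        q=cv2.undistortPoints(np.array([[[u,v]]],float),i['K'],i['D'])[0,0];o.append((T@np.r_[np.r_[q,1]*d[v,u],1])[:3].round(3).tolist())
    print(v,o)
g=ray(i,[[243,276.4],[281.4,253],[306,274.4],[266.4,300]],.0095);print(g.mean(0),np.linalg.norm(np.diff(g,axis=0),axis=1))
t=ctrl.camera_info('top');g=ray(t,np.array([[573,262],[706,325],[660,435],[518,360]])/4+[89.6,149.6],.0095);print(g.mean(0),np.linalg.norm(np.diff(g,axis=0),axis=1))
E
```

```text
236 [[0.426, 0.148, 0.169], [0.421, 0.146, 0.17], [0.416, 0.144, 0.17], [0.429, 0.106, 0.129]]
240 [[0.423, 0.154, 0.165], [0.418, 0.152, 0.166], [0.144, 0.69, 0.793], [0.41, 0.146, 0.164]]
244 [[0.437, 0.127, 0.124], [0.432, 0.126, 0.125], [0.422, 0.133, 0.137], [0.417, 0.131, 0.137]]
246 [[0.448, 0.107, 0.095], [0.44, 0.111, 0.102], [0.435, 0.108, 0.101], [0.433, 0.099, 0.094]]
248 [[0.448, 0.106, 0.088], [0.439, 0.112, 0.098], [0.434, 0.109, 0.097], [0.433, 0.098, 0.087]]
250 [[0.448, 0.107, 0.083], [0.441, 0.109, 0.089], [0.434, 0.11, 0.093], [0.432, 0.1, 0.084]]
251 [[0.449, 0.106, 0.079], [0.44, 0.11, 0.087], [0.435, 0.108, 0.087], [0.432, 0.1, 0.081]]
252 [[0.447, 0.109, 0.08], [0.44, 0.11, 0.084], [0.436, 0.106, 0.083], [0.432, 0.1, 0.078]]
253 [[0.48, 0.046, -0.0], [0.475, 0.043, -0.001], [0.469, 0.04, -0.001], [0.462, 0.04, 0.002]]
254 [[0.479, 0.048, -0.001], [0.472, 0.048, 0.003], [0.464, 0.049, 0.007], [0.461, 0.042, 0.001]]
256 [[0.475, 0.056, 0.002], [0.468, 0.057, 0.007], [0.464, 0.05, 0.002], [0.46, 0.044, -0.002]]
[0.44147981 0.10446557 0.0095    ] [0.09904064 0.07580445 0.10008612]
[0.44273891 0.09673859 0.0095    ] [0.09586824 0.07670319 0.10390659]
```

```bash
python3 - <<'E'
from h import *
from scipy.spatial.transform import Rotation as R
s=ctrl.get_state();p,d=ctrl.read_camera('wrist');i=ctrl.camera_info('wrist');C=i['T_tool_cam'];print(s['time'],s['eef_pos'],s['qpos'],s['opening'])
ci=np.linalg.inv(C)
for z in(0,-.0187,-.032):
    print(z,cv2.projectPoints((ci@[0,0,z,1])[:3].reshape(1,1,3),np.zeros(3),np.zeros(3),i['K'],i['D'])[0].ravel())
u,v=np.meshgrid(np.arange(560),np.arange(420));q=cv2.undistortPoints(np.stack([u,v],-1).reshape(-1,1,2).astype(float),i['K'],i['D'])[:,0]
P=((np.c_[q,np.ones(len(q))]*d.reshape(-1,1))@C[:3,:3].T+C[:3,3]).reshape(420,560,3)
for r in range(248,330,8):print(r,[P[r,c].round(3).tolist() for c in(272,290)])
m=(v>150)&(v<420)&(d>0);T=R.from_quat(s['tcp_rot']).as_matrix();Q=P@T.T+s['eef_pos']
print('median floor z',np.median(Q[20:200,20:540,2]))
cv2.imwrite('pics/w3.png',p[:,:,::-1])
E
```

```text
16.75 [0.44374039 0.09647574 0.04613875] [-9.96518389e-03 -1.07882918e-02  2.21983580e+00 -3.19394346e-05
  9.32500854e-01  1.18305478e+00] -0.0017897614170207562
0 [281.63908513 245.28918938]
-0.0187 [281.6597198  259.64298337]
-0.032 [281.67721442 271.83884142]
248 [[-0.021, -0.007, 0.046], [-0.017, 0.006, 0.036]]
256 [[0.011, -0.004, -0.039], [0.011, 0.004, -0.039]]
264 [[0.011, -0.004, -0.047], [0.011, 0.003, -0.046]]
272 [[0.011, -0.004, -0.053], [0.01, 0.003, -0.053]]
280 [[0.011, -0.004, -0.06], [0.01, 0.003, -0.059]]
288 [[0.011, -0.003, -0.066], [0.011, 0.003, -0.066]]
296 [[0.011, -0.003, -0.073], [0.009, 0.003, -0.069]]
304 [[0.011, -0.003, -0.078], [0.012, 0.003, -0.079]]
312 [[0.012, -0.003, -0.082], [0.012, 0.003, -0.083]]
320 [[0.011, -0.003, -0.086], [0.008, 0.003, -0.082]]
328 [[0.009, -0.003, -0.086], [0.003, 0.003, -0.078]]
median floor z 0.0009246340258589024
```

View pics/w3.png

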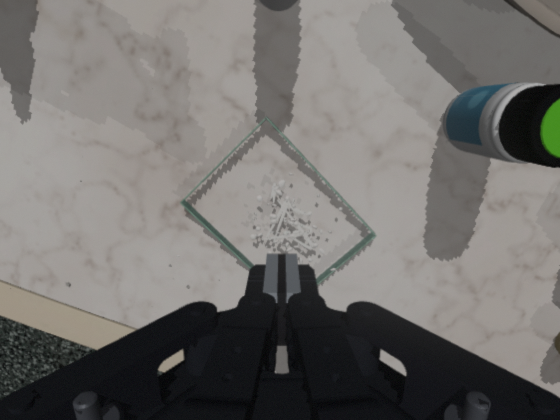

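Both cameras put the visible fingertips about 34 mm behind the reported TCP. The wrist camera still sees the floor and the jars at the right heights, so the true grasp point may be about 35 mm higher than I assumed. The pointing so far may therefore have been too high.

There is plenty of time, so I'll repeat the sequence lower. A nominal grasp height of 30–40 mm above each top is valid under both readings and still keeps clear.

```bash
python3 -m inch '[{"slide":[0,0,-0.7],"turn":0,"grip":0},{"slide":[0,0,-2],"turn":0,"grip":0},{"slide":[0,0,-4],"turn":0,"grip":0},{"slide":[0,0,-7],"turn":0,"grip":0},{"slide":[0,0,-10],"turn":0,"grip":0},{"slide":[0,0,-13],"turn":0,"grip":0},{"slide":[0,0,-16],"turn":0,"grip":0},{"slide":[0,0,-17],"turn":0,"grip":0},{"slide":[0,0,-17.5],"turn":0,"grip":0},{"slide":[0,0,-17.5],"turn":0,"grip":0}]' && python3 -m inch '[{"slide":[0,0.7,0],"turn":0,"grip":0},{"slide":[-0.1,2,0],"turn":0,"grip":0},{"slide":[-0.2,4.5,0],"turn":0,"grip":0},{"slide":[-0.4,7.5,0],"turn":0,"grip":0},{"slide":[-0.5,10.5,0],"turn":0,"grip":0},{"slide":[-0.7,13.5,0],"turn":0,"grip":0},{"slide":[-0.8,16.5,0],"turn":0,"grip":0},{"slide":[-1,19.5,0],"turn":0,"grip":0},{"slide":[-1.1,22.5,0],"turn":0,"grip":0},{"slide":[-1.3,25.5,0],"turn":0,"grip":0},{"slide":[-1.4,28.5,0],"turn":0,"grip":0},{"slide":[-1.6,31.5,0],"turn":0,"grip":0},{"slide":[-1.7,34.5,0],"turn":0,"grip":0},{"slide":[-1.9,37,0],"turn":0,"grip":0},{"slide":[-2,38.8,0],"turn":0,"grip":0},{"slide":[-2,39.5,0],"turn":0,"grip":0},{"slide":[-2,39.5,0],"turn":0,"grip":0}]' && python3 -m inch '[{"slide":[0,0,0.7],"turn":0,"grip":0},{"slide":[0,0,2],"turn":0,"grip":0},{"slide":[0,0,4],"turn":0,"grip":0},{"slide":[0,0,6],"turn":0,"grip":0},{"slide":[0,0,8],"turn":0,"grip":0},{"slide":[0,0,10],"turn":0,"grip":0},{"slide":[0,0,11],"turn":0,"grip":0},{"slide":[0,0,11],"turn":0,"grip":0}]'; python3 - <<'E'
from h import *
p,d=ctrl.read_camera('side');np.savez('side.npz',p=p,d=d);P,d=cloud('side')
for lo in(.066,.08,.09,.1,.11,.12,.14):
    m=(P[...,2]>lo)&(P[...,2]<lo+.012)&(abs(P[...,0]-.571)<.06)&(abs(P[...,1]+.278)<.06);print(lo,m.sum(),P[m].min(0).round(3) if m.any() else '',P[m].max(0).round(3) if m.any() else '')
cv2.imwrite('pics/s3.png',cv2.resize(p[80:190,230:370],None,fx=4,fy=4)[:,:,::-1])
E
```

```text
time: 17.8
eef_pos: [0.4435, 0.0965, 0.221]
tcp_rot: [0.982, 0.188, -0.0, -0.0]
contact_force: [0.1, -0.0, -0.7]
opening: -0.003
finger_force: 0.0
time: 19.5
eef_pos: [0.5702, -0.2792, 0.2197]
tcp_rot: [0.982, 0.187, -0.001, -0.001]
contact_force: [1.0, -0.2, -0.5]
opening: -0.001
finger_force: 0.0
time: 20.3
eef_pos: [0.5693, -0.2764, 0.1083]
tcp_rot: [0.982, 0.188, -0.002, -0.002]
contact_force: [-0.6, -0.8, 0.3]
opening: -0.0
finger_force: 0.0
0.066 17 [ 0.549 -0.291  0.066] [ 0.585 -0.254  0.068]
0.08 0  
0.09 0  
0.1 0  
0.11 0  
0.12 0  
0.14 36 [ 0.556 -0.273  0.14 ] [ 0.578 -0.259  0.152]
```

View pics/s3.png

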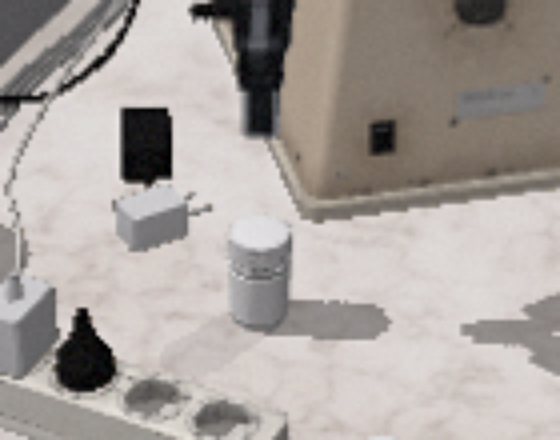

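The side crop confirms it. With the TCP reported at z 0.108 the visible tips are at about 0.14, straight above the jar cap with ample clearance. I'll go 3 cm lower and dwell.

```bash
python3 -m inch '[{"slide":[0,0,0.7],"turn":0,"grip":0},{"slide":[0,0,1.5],"turn":0,"grip":0},{"slide":[0,0,2.5],"turn":0,"grip":0},{"slide":[0,0,3.1],"turn":0,"grip":0},{"slide":[0,0,3.1],"turn":0,"grip":0}]' && python3 -m inch '[{"slide":[0,0,0],"turn":0,"grip":0},{"slide":[0,0,0],"turn":0,"grip":0},{"slide":[0,0,0],"turn":0,"grip":0},{"slide":[0,0,0],"turn":0,"grip":0},{"slide":[0,0,0],"turn":0,"grip":0},{"slide":[0,0,0],"turn":0,"grip":0},{"slide":[0,0,0],"turn":0,"grip":0},{"slide":[0,0,0],"turn":0,"grip":0},{"slide":[0,0,0],"turn":0,"grip":0},{"slide":[0,0,0],"turn":0,"grip":0},{"slide":[0,0,0],"turn":0,"grip":0},{"slide":[0,0,0],"turn":0,"grip":0},{"slide":[0,0,0],"turn":0,"grip":0},{"slide":[0,0,0],"turn":0,"grip":0},{"slide":[0,0,0],"turn":0,"grip":0},{"slide":[0,0,0],"turn":0,"grip":0},{"slide":[0,0,0],"turn":0,"grip":0},{"slide":[0,0,0],"turn":0,"grip":0},{"slide":[0,0,0],"turn":0,"grip":0},{"slide":[0,0,0],"turn":0,"grip":0}]' && python3 -m inch '[{"slide":[0,0,-0.7],"turn":0,"grip":0},{"slide":[0,0,-2],"turn":0,"grip":0},{"slide":[0,0,-4],"turn":0,"grip":0},{"slide":[0,0,-6],"turn":0,"grip":0},{"slide":[0,0,-8],"turn":0,"grip":0},{"slide":[0,0,-10],"turn":0,"grip":0},{"slide":[0,0,-12],"turn":0,"grip":0},{"slide":[0,0,-13.5],"turn":0,"grip":0},{"slide":[0,0,-14.1],"turn":0,"grip":0},{"slide":[0,0,-14.1],"turn":0,"grip":0}]'
```

```text
time: 20.85
eef_pos: [0.5699, -0.2774, 0.0784]
tcp_rot: [0.982, 0.188, -0.001, -0.001]
contact_force: [0.4, 0.4, -0.8]
opening: 0.004
finger_force: 0.0
time: 22.85
eef_pos: [0.5708, -0.278, 0.0801]
tcp_rot: [0.982, 0.188, -0.0, -0.0]
contact_force: [0.7, -0.2, 0.1]
opening: 0.001
finger_force: 0.0
time: 23.85
eef_pos: [0.5713, -0.2783, 0.2227]
tcp_rot: [0.982, 0.188, 0.001, 0.001]
contact_force: [0.3, 0.1, -0.8]
opening: -0.001
finger_force: 0.0
```

```bash
python3 -m inch '[{"slide":[0.3,-0.8,0],"turn":0,"grip":0},{"slide":[0.9,-2.5,0],"turn":0,"grip":0},{"slide":[1.9,-5.3,0],"turn":0,"grip":0},{"slide":[3.1,-8.8,0],"turn":0,"grip":0},{"slide":[4.4,-12.3,0],"turn":0,"grip":0},{"slide":[5.6,-15.9,0],"turn":0,"grip":0},{"slide":[6.9,-19.4,0],"turn":0,"grip":0},{"slide":[8.1,-23,0],"turn":0,"grip":0},{"slide":[9.4,-26.5,0],"turn":0,"grip":0},{"slide":[10.6,-30,0],"turn":0,"grip":0},{"slide":[11.9,-33.6,0],"turn":0,"grip":0},{"slide":[13.1,-37.1,0],"turn":0,"grip":0},{"slide":[14.4,-40.7,0],"turn":0,"grip":0},{"slide":[15.7,-44.2,0],"turn":0,"grip":0},{"slide":[16.9,-47.7,0],"turn":0,"grip":0},{"slide":[18,-50.8,0],"turn":0,"grip":0},{"slide":[18.8,-53.2,0],"turn":0,"grip":0},{"slide":[19.4,-54.9,0],"turn":0,"grip":0},{"slide":[19.7,-55.6,0],"turn":0,"grip":0},{"slide":[19.7,-55.6,0],"turn":0,"grip":0}]' && python3 -m inch '[{"slide":[0,0,0.7],"turn":0,"grip":0},{"slide":[0,0,2],"turn":0,"grip":0},{"slide":[0,0,4],"turn":0,"grip":0},{"slide":[0,0,6],"turn":0,"grip":0},{"slide":[0,0,7],"turn":0,"grip":0},{"slide":[0,0,8],"turn":0,"grip":0},{"slide":[0,0,9],"turn":0,"grip":0},{"slide":[0,0,9.6],"turn":0,"grip":0},{"slide":[0,0,9.6],"turn":0,"grip":0}]' && python3 -m inch '[{"slide":[0,0,0],"turn":0,"grip":0},{"slide":[0,0,0],"turn":0,"grip":0},{"slide":[0,0,0],"turn":0,"grip":0},{"slide":[0,0,0],"turn":0,"grip":0},{"slide":[0,0,0],"turn":0,"grip":0},{"slide":[0,0,0],"turn":0,"grip":0},{"slide":[0,0,0],"turn":0,"grip":0},{"slide":[0,0,0],"turn":0,"grip":0},{"slide":[0,0,0],"turn":0,"grip":0},{"slide":[0,0,0],"turn":0,"grip":0},{"slide":[0,0,0],"turn":0,"grip":0},{"slide":[0,0,0],"turn":0,"grip":0},{"slide":[0,0,0],"turn":0,"grip":0},{"slide":[0,0,0],"turn":0,"grip":0},{"slide":[0,0,0],"turn":0,"grip":0},{"slide":[0,0,0],"turn":0,"grip":0},{"slide":[0,0,0],"turn":0,"grip":0},{"slide":[0,0,0],"turn":0,"grip":0},{"slide":[0,0,0],"turn":0,"grip":0},{"slide":[0,0,0],"turn":0,"grip":0}]' && python3 -m inch '[{"slide":[0,0,-0.7],"turn":0,"grip":0},{"slide":[0,0,-2],"turn":0,"grip":0},{"slide":[0,0,-4],"turn":0,"grip":0},{"slide":[0,0,-6],"turn":0,"grip":0},{"slide":[0,0,-8],"turn":0,"grip":0},{"slide":[0,0,-9.2],"turn":0,"grip":0},{"slide":[0,0,-9.6],"turn":0,"grip":0},{"slide":[0,0,-9.6],"turn":0,"grip":0}]'
```

```text
time: 25.85
eef_pos: [0.5482, 0.3121, 0.2206]
tcp_rot: [0.982, 0.188, -0.001, 0.0]
contact_force: [0.3, -0.1, -0.3]
opening: 0.0
finger_force: 0.0
time: 26.75
eef_pos: [0.5484, 0.3112, 0.1242]
tcp_rot: [0.982, 0.188, -0.001, 0.0]
contact_force: [-0.5, 0.3, -0.6]
opening: 0.001
finger_force: 0.0
time: 28.75
eef_pos: [0.5488, 0.3114, 0.1251]
tcp_rot: [0.982, 0.188, -0.0, 0.0]
contact_force: [-0.2, -0.6, 0.3]
opening: -0.003
finger_force: 0.0
time: 29.55
eef_pos: [0.5491, 0.3115, 0.222]
tcp_rot: [0.982, 0.188, 0.001, -0.0]
contact_force: [0.2, 0.1, -0.0]
opening: 0.001
finger_force: 0.0
```

```bash
python3 -m inch '[{"slide":[-0.7,0.6,0],"turn":0,"grip":0},{"slide":[-2,1.8,0],"turn":0,"grip":0},{"slide":[-4,3.5,0],"turn":0,"grip":0},{"slide":[-6,5.3,0],"turn":0,"grip":0},{"slide":[-8,7.1,0],"turn":0,"grip":0},{"slide":[-10,8.9,0],"turn":0,"grip":0},{"slide":[-12,10.6,0],"turn":0,"grip":0},{"slide":[-14,12.4,0],"turn":0,"grip":0},{"slide":[-16,14.2,0],"turn":0,"grip":0},{"slide":[-17.2,15.3,0],"turn":0,"grip":0},{"slide":[-17.7,15.7,0],"turn":0,"grip":0},{"slide":[-17.7,15.7,0],"turn":0,"grip":0}]' && python3 -m inch '[{"slide":[0,0,0.7],"turn":0,"grip":0},{"slide":[0,0,2],"turn":0,"grip":0},{"slide":[0,0,4],"turn":0,"grip":0},{"slide":[0,0,6],"turn":0,"grip":0},{"slide":[0,0,8],"turn":0,"grip":0},{"slide":[0,0,10],"turn":0,"grip":0},{"slide":[0,0,12],"turn":0,"grip":0},{"slide":[0,0,14],"turn":0,"grip":0},{"slide":[0,0,16],"turn":0,"grip":0},{"slide":[0,0,17.5],"turn":0,"grip":0},{"slide":[0,0,18.5],"turn":0,"grip":0},{"slide":[0,0,19.2],"turn":0,"grip":0},{"slide":[0,0,19.5],"turn":0,"grip":0},{"slide":[0,0,19.5],"turn":0,"grip":0}]' && python3 -m inch '[{"slide":[0,0,0],"turn":0,"grip":0},{"slide":[0,0,0],"turn":0,"grip":0},{"slide":[0,0,0],"turn":0,"grip":0},{"slide":[0,0,0],"turn":0,"grip":0},{"slide":[0,0,0],"turn":0,"grip":0},{"slide":[0,0,0],"turn":0,"grip":0},{"slide":[0,0,0],"turn":0,"grip":0},{"slide":[0,0,0],"turn":0,"grip":0},{"slide":[0,0,0],"turn":0,"grip":0},{"slide":[0,0,0],"turn":0,"grip":0},{"slide":[0,0,0],"turn":0,"grip":0},{"slide":[0,0,0],"turn":0,"grip":0},{"slide":[0,0,0],"turn":0,"grip":0},{"slide":[0,0,0],"turn":0,"grip":0},{"slide":[0,0,0],"turn":0,"grip":0},{"slide":[0,0,0],"turn":0,"grip":0},{"slide":[0,0,0],"turn":0,"grip":0},{"slide":[0,0,0],"turn":0,"grip":0},{"slide":[0,0,0],"turn":0,"grip":0},{"slide":[0,0,0],"turn":0,"grip":0}]'; python3 - <<'E'
from h import *
p,d=ctrl.read_camera('side');cv2.imwrite('pics/s4.png',p[:,:,::-1])
E
```

```text
time: 30.75
eef_pos: [0.4415, 0.0997, 0.2203]
tcp_rot: [0.982, 0.187, -0.001, -0.0]
contact_force: [0.1, 0.0, 0.1]
opening: -0.001
finger_force: 0.0
time: 32.15
eef_pos: [0.4423, 0.1003, 0.026]
tcp_rot: [0.982, 0.188, -0.0, -0.0]
contact_force: [0.5, 0.0, -0.0]
opening: -0.001
finger_force: 0.0
time: 34.15
eef_pos: [0.4423, 0.1002, 0.0261]
tcp_rot: [0.982, 0.188, 0.0, -0.0]
contact_force: [-0.5, 0.5, 0.4]
opening: 0.003
finger_force: 0.0
```

View pics/s4.png

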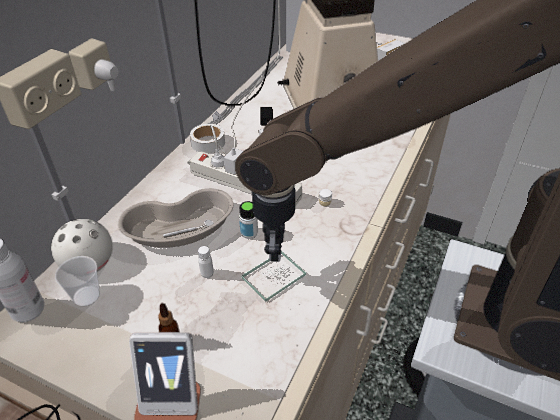

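The fingertips at about (274,258) hover over the slab, centred near (275,276). The jars and bottles in view stand where they did, so I'm handing in.

```bash
python3 -c "
from plant import ctrl
print(ctrl.sign_off())"
```

```text
the job is handed in; nothing more can be done
None
```

I pointed at the powder jar, the dropper bottle and the slab in order, then repeated the round about 2–3 cm lower because the visible fingertips sit some 3 cm above the reported tip; I handed in while over the slab at about 34 s, with no sign of contact or anything moved, and the verdict was not shown.

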